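Wipe brass chips off the test plate into the catch tray

TASK

Pick up the red scraper block and wipe all five brass chips off the dark raised test plate into the white catch tray, which may be on its left or right side; move the chips only with the scraper, never with the gripper. Then stand the scraper upright, fully on its black rubber pad again, lined up lengthwise with it. Leave the prism, the lens caddy and the tripod quick plate where they are.

Things in the scene. Friction and masses are not known exactly. Their poses are not given: they have to be found in the camera images.
- plate: Raised flat test plate, fixed: dark steel top slab 180 (x) x 200 (y) x 12 mm, its flat upper face 60 mm above this origin, on an aluminium foot 120 x 150 mm, so the slab overhangs the foot by 25 mm (y sides) and 30 mm (x sides). Origin: centre of the underside, on the bench; z up. Turned by up to 0.35 rad.
- tray: White open catch tray, fixed on the bench against the plate's +y or -y side (plate frame), parallel to it: 200 (x) x 116 (y) x 32 mm high outside, walls 3 mm; its near wall is tucked 13 mm under the overhang of the plate, so that whatever is pushed over that edge drops in. Origin: centre of its underside.
- scraper: Red scraper block, loose, 0.16 kg, 110 mm long (x) x 77 mm high. Foot: 110 (x) x 30 (y) x 24 mm high with a flat black rubber sole. Grip: 70 (x) x 24 (y) mm, upright flat sides from 24 to 77 mm above the sole. Origin: centre of the sole; z up.
- pad: Black rubber parking pad for the scraper, fixed on the bench, 140 (x) x 64 (y) x 6 mm thick. Origin: centre of its underside; its upper face is 6 mm higher. The scraper starts on it, lengthwise along x.
- chip0: Loose brass chip (shim offcut), 18 x 13 x 6 mm, 12 g, lying flat on the test plate at the start. Origin: centre of its underside.
- chip1: Loose brass chip (shim offcut), 18 x 13 x 6 mm, 12 g, lying flat on the test plate at the start. Origin: centre of its underside.
- chip2: Loose brass chip (shim offcut), 18 x 13 x 6 mm, 12 g, lying flat on the test plate at the start. Origin: centre of its underside.
- chip3: Loose brass chip (shim offcut), 18 x 13 x 6 mm, 12 g, lying flat on the test plate at the start. Origin: centre of its underside.
- chip4: Loose brass chip (shim offcut), 18 x 13 x 6 mm, 12 g, lying flat on the test plate at the start. Origin: centre of its underside.
- prism: Clear acrylic three-sided test prism, loose, standing on end on the bench, 50 mm high, corners 28 mm from its axis. Origin: centre of its underside. To be left alone.
- caddy: Black lens caddy, loose, open box with six cells, 150 (x) x 80 (y) x 42 mm, on the bench beside the plate, on the side away from the tray, 5 mm clear of the slab. Origin: centre of its underside. To be left alone.
- quick_plate: Silver tripod quick plate, loose, 60 x 45 x 10 mm with a 17 mm high screw, lying on the bench beyond the test plate. Origin: centre of its underside. To be left alone.
Mind the look-alikes: they are no part of the job. Several things look just like the tray: the one meant starts farthest from the robot's base.

How it is judged (in metres and radians):
On the way, in this order (a step that is already met when the one before it is completed fails the run):
1. the scraper is lifted clear of its pad (z of scraper in the frame of pad above 0.04 m), for 0.2 s.
2. all five chips lie in the catch tray (x of chip0 in the frame of tray between -0.097 and 0.097 m and y of chip0 in the frame of tray between -0.055 and 0.055 m and z of chip0 in the frame of tray between -0.002 and 0.03 m and x of chip1 in the frame of tray between -0.097 and 0.097 m and y of chip1 in the frame of tray between -0.055 and 0.055 m and z of chip1 in the frame of tray between -0.002 and 0.03 m and x of chip2 in the frame of tray between -0.097 and 0.097 m and y of chip2 in the frame of tray between -0.055 and 0.055 m and z of chip2 in the frame of tray between -0.002 and 0.03 m and x of chip3 in the frame of tray between -0.097 and 0.097 m and y of chip3 in the frame of tray between -0.055 and 0.055 m and z of chip3 in the frame of tray between -0.002 and 0.03 m and x of chip4 in the frame of tray between -0.097 and 0.097 m and y of chip4 in the frame of tray between -0.055 and 0.055 m and z of chip4 in the frame of tray between -0.002 and 0.03 m), for 0.2 s.
At the end, for the whole second after the job is handed in: All five chips lie inside the catch tray at rest, and the scraper stands upright (within 0.1 rad) on its pad, released and at rest: sole on the pad, centre within 25 mm of the pad's centre along either pad axis, lengthwise within 0.5 rad of the pad's length (all of step 2 and linear speed of each of chip0, chip1, chip2, chip3, chip4, scraper below 0.02 m/s and x of scraper in the frame of pad between -0.025 and 0.025 m and y of scraper in the frame of pad between -0.025 and 0.025 m and z of scraper in the frame of pad between 0.003 and 0.01 m and angle between scraper's own z axis and vertical below 0.1 rad and angle between the x axis of scraper and the x axis of pad, either way round below 0.5 rad); the robot touches nothing.
It fails at once if the prism is moved by more than 15 mm (distance of prism from where it was at the start of the episode above 0.015 m).
It fails at once if the lens caddy is moved by more than 15 mm (distance of caddy from where it was at the start of the episode above 0.015 m).
It fails at once if the tripod quick plate is moved by more than 15 mm (distance of quick_plate from where it was at the start of the episode above 0.015 m).
It fails at once if the gripper or arm touches a chip (contact force between any of the fingers, the arm and chip0 above 0.3 N or contact force between any of the fingers, the arm and chip1 above 0.3 N or contact force between any of the fingers, the arm and chip2 above 0.3 N or contact force between any of the fingers, the arm and chip3 above 0.3 N or contact force between any of the fingers, the arm and chip4 above 0.3 N).
It also fails if it takes over 64 s, if anything falls off the work surface, if the arm or the gripper's body presses on something with over 40 N, if the wrist force passes 120 N, or if a joint passes its speed limit or range.

ROBOT

A 6-joint arm with a two-finger parallel gripper is mounted at the origin on the work surface. World frame = base frame: x ahead of the robot, y to its left, z up, the work surface at z = 0. Lengths are in m, angles in degrees, forces in N, time in s.
With the tool pointing down it reaches from about 0.4 to 0.825 m from the base axis. Payload 7 kg.
Tool frame: the origin (TCP) lies on the centre line of the jaws, within the pads' length; the fingertips stand 14 mm ahead of it and the grasp point (between the pads) lies 5 mm behind it; z points along the fingers, x is the direction in which the jaws open and shut, and the axes are right-handed (so a half turn about z gives the same grasp; the last joint's range is limited). The gripper opens to 88 mm and grips with 3 to 60 N. Pads are 19 mm wide; open, the fingers measure 130 mm over their backs; the gripper's body (78 mm by 193 mm) begins 47 mm behind the grasp point.
Start: joints at [-47.836, 20.546, 0.682, 0, -70.136, -16.507], TCP at [0.292, -0.608, 0.241] pointing down, gripper open.
Joint ranges: [-176.03, 176.03], [-82.01, 121.73], [-58.28, 71.71], [-173.87, 95.51], [-174.79, -0.11], [-173.66, 173.66]. Speed limits (degrees/s): [136.94, 136.94, 172.46, 180, 180, 180].

INTERFACE

Orientations are given as [roll, pitch, yaw] about the fixed x, y, z axes, in that order (R = Rz(yaw) Ry(pitch) Rx(roll)).
In Python, from plant import * gives the robot as it stands.
- The arm moves only by the shell command python3 -m handwheel 'ROWS' [OPENING]. ROWS is JSON, a list of rows, each a list of 2 entries, a list of its own where there are three numbers: the shift along the tool's x, y, z each as a share of 0.2 m, from -1 to 1, then the turn, a rotation vector about the tool's x, y, z each as a share of 360 degrees, from -1 to 1. In form: [[[tx, ty, tz], [ax, ay, az]], ...]. A call has 1 to 5 rows; each row is the pose to reach, as a shift and turn from the pose commanded when the call began, along the tool's axes at that moment, turning the shorter way round; what a row does not reach only later rows make up. A row lasts 1/12 s, in which the tool goes at most 41.7 mm and 7.16 degrees, less where a joint would pass 70% of its speed; a pose out of reach is approached as far as the arm can. A call with a number of a shift or a turn outside -1 to 1 is refused whole. A call with a gripper value outside its range is refused whole. OPENING is the closure, from -1 (fully open) to 1 (shut), set as the call begins (- or left out, the last holds). The fingers move at their own pace and stop on an object; the grip force is fixed at half the most. Time passes only in rows, so rows that repeat a pose let the fingers close. It gives the time, the measured TCP pose, the force and the opening at its end, in the units of the state.
- get_obs(): the state, without advancing time (a new reading comes with each control period).
- snapshot(name): name is "side" or "top"; returns a dict with "color" (384x512x3 uint8, red, green, blue), "z_map" (384x512 float32, m along the optical axis (not along the pixel's ray), 0 where there is no reading), "intrinsics" (3x3 intrinsics, pixels), "distortion" ([k1, k2, p1, p2, k3] as OpenCV has them; the pictures are not rectified), "rvec" (rotation vector, rad) and "tvec" (3), from world to camera coordinates, as OpenCV has them. Camera axes: x right, y down, z forward; pixel columns grow to the right and rows downward; lengths in m; the calibration is good to about 2 mm. A picture is of the moment at which its call begins.
- close_job(): hands the job in, once; it reports no verdict.
The state is a dict: "clock": time; "joint_pos": joint angles; "qvel": joint speeds; "tau": joint torques, N m; "tool_pos": TCP position; "orientation": TCP orientation; "force": force on the tool from outside, world axes, zero at the start; "moment": the same for the moment, N m; "opening": finger opening in m.
Only numpy, scipy, OpenCV 4.12 (cv2) and the standard library are available. Lean on these libraries where they do the work, as an engineer would, in place of code of your own. Each camera call takes 0.05 s, during which the arm holds its last target. There are 200 camera calls.

## Working session

There is one attempt and no reset: what is moved stays moved. The work goes in short steps, Python scripts to look and compute and a shell command to move; the robot and the scene stay as the last step left them, time stands still between calls to the robot, and variables do not carry over. Pictures are saved under pics/ and viewed, about 8 in all and at most 12, crops included, and the job is handed in when it is done.

```bash
mkdir -p pics; ls
python3 - <<'E'
from plant import *
import cv2,numpy as np
print(get_obs())
for n in("side","top"):
    s=snapshot(n); np.savez(f"pics/{n}0.npz",**s)
    cv2.imwrite(f"pics/{n}0.png",cv2.resize(s["color"][:,:,::-1],(800,600)))
    print(n,s["intrinsics"],s["distortion"],s["rvec"],s["tvec"],(s["z_map"]>0).mean())
E
```

```text
pics
{'clock': 0.0, 'joint_pos': array([-4.78355935e+01,  2.05908263e+01,  6.32999369e-01, -2.14197963e-02,
       -7.01345800e+01, -1.65051904e+01]), 'qvel': array([-0.01711057,  0.01082284, -0.06494835, -0.04350285, -0.05253491,
       -0.02750697]), 'tau': array([-1.31945813e-03, -5.82716024e+01,  2.93043441e+01,  6.99675992e+00,
        6.81476711e-03, -1.40722004e-04]), 'tool_pos': array([ 0.29204885, -0.60802788,  0.23961956]), 'orientation': array([-1.79993050e+02, -9.43204114e-02,  1.15651915e+02]), 'force': array([ 0.46726442, -0.05579288,  0.19521603]), 'moment': array([-0.04133175, -0.02020025,  0.04860754]), 'opening': 0.08764423270566664}
side [[358.42115955   0.         255.6011899 ]
 [  0.         358.42115955 195.26138652]
 [  0.           0.           1.        ]] [0.01326537 0.         0.         0.         0.        ] [ 0.84306771 -2.45433403  1.20830072] [0.45969634 0.24629506 0.90075441] 0.996063232421875
top [[461.03299129   0.         252.3442363 ]
 [  0.         461.03299129 191.96418485]
 [  0.           0.           1.        ]] [0.00025795 0.         0.         0.         0.        ] [ 2.14290707 -2.08389846  0.21572603] [0.0131762  0.56501174 1.34999719] 0.9959259033203125
```

View pics/top0.png

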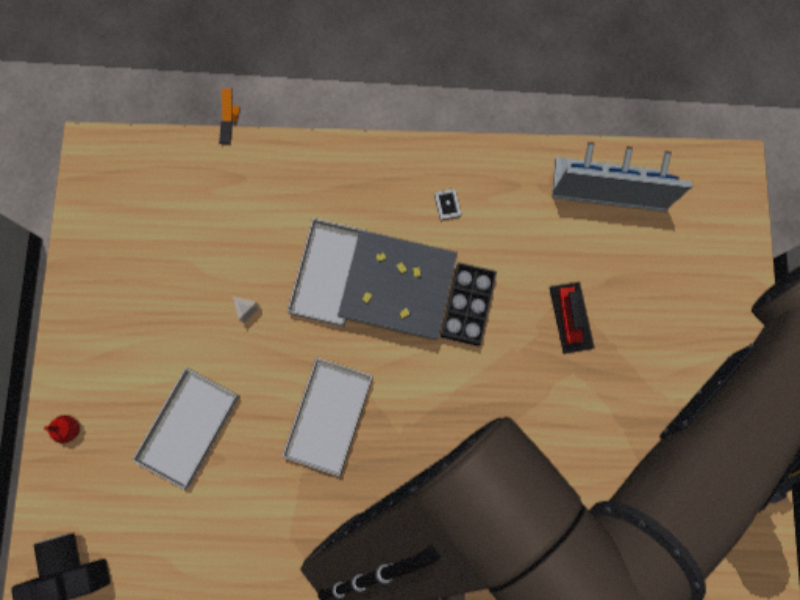

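View pics/side0.png

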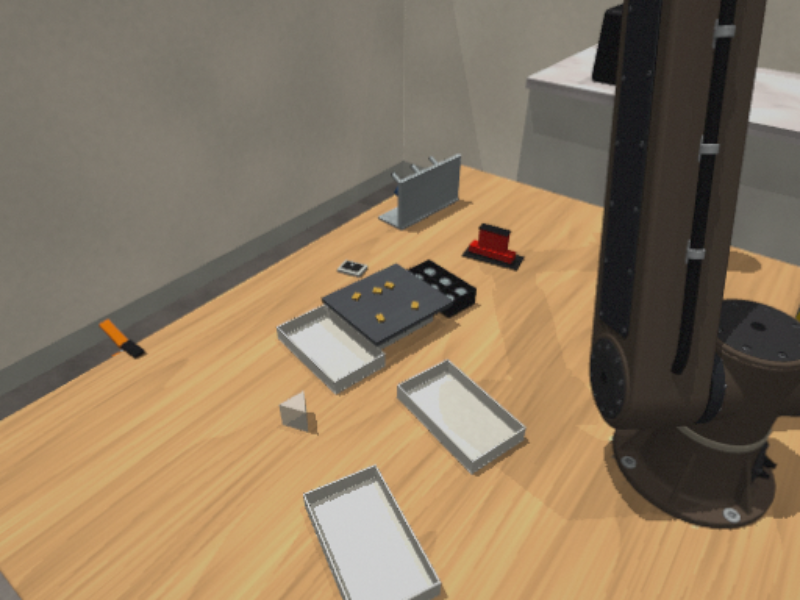

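Top view (800x600 scale): plate (400,285), with the real tray flush against its left (+y) side at (325,272). The two other trays are decoys. The caddy is at (468,305), the scraper on its pad at (571,317), the prism at (245,310) and the quick plate at (447,204).

```bash
cat > h.py <<'E'
import cv2,numpy as np
from plant import *
def cloud(s):
    h,w=s["z_map"].shape
    u,v=np.meshgrid(np.arange(w,dtype=float),np.arange(h,dtype=float))
    n=cv2.undistortPoints(np.stack([u,v],-1).reshape(-1,1,2),s["intrinsics"],s["distortion"]).reshape(h,w,2)
    d=s["z_map"][...,None]
    c=np.concatenate([n*d,d],-1); R=cv2.Rodrigues(s["rvec"])[0]
    P=(c-np.ravel(s["tvec"]))@R
    P[s["z_map"]<=0]=np.nan
    return P
def rect(p):
    r=cv2.minAreaRect((p[:,:2]*1000).astype(np.float32)); b=cv2.boxPoints(r)
    e=[b[1]-b[0],b[2]-b[1]]; e=max(e,key=np.linalg.norm)
    return np.round(r[0],1),np.round(r[1],1),round(float(np.degrees(np.arctan2(e[1],e[0]))%180),1)
def comps(m,amin=5):
    n,l,st,c=cv2.connectedComponentsWithStats(m.astype(np.uint8))
    return [l==i for i in range(1,n) if st[i,4]>=amin]
def chipmask(s):
    hsv=cv2.cvtColor(s["color"],cv2.COLOR_RGB2HSV)
    return (hsv[...,0]>=20)&(hsv[...,0]<=34)&(hsv[...,1]>130)&(hsv[...,2]>90)
E
python3 - <<'E'
from h import *
for n in("side","top"):
    s=dict(np.load(f"pics/{n}0.npz")); P=cloud(s); X,Y,Z=np.moveaxis(P,-1,0)
    hsv=cv2.cvtColor(s["color"],cv2.COLOR_RGB2HSV); H,S,V=np.moveaxis(hsv.astype(int),-1,0)
    near=(X>0.3)&(X<1.0)&(abs(Y)<0.6)
    print(n)
    for m in comps(near&(abs(Z-.06)<.006)&(V<110)&(S<90),200): print(" plate?",rect(P[m]),np.median(Z[m]))
    for m in comps(near&chipmask(s)&(Z>.05)&(Z<.08),4): print(" chip",np.round(P[m].mean(0)*1000),m.sum())
    red=near&(S>150)&((H<8)|(H>172))
    for m in comps(red,30): print(" red",rect(P[m]),Z[m].min(),Z[m].max())
    m=red; c=np.nanmean(P[m],0)
    R=(np.hypot(X-c[0],Y-c[1])<.1)
    for lo,hi in((.003,.012),(.018,.03),(.07,.085)):
        q=R&(Z>lo)&(Z<hi)&((V<70)|(S>150)&((H<8)|(H>172)))
        for m in comps(q,20): print(" layer",lo,rect(P[m]),np.median(Z[m]),m.sum())
    for m in comps((X>.2)&(X<1.1)&(abs(Y)<.7)&(Z>.02)&(Z<.058),15): print(" obj",rect(P[m]),np.round([np.nanmin(Z[m]),np.nanmax(Z[m])],3),m.sum())
E
```

```text
side
 plate? (array([593.7,  25.9]), array([203.7, 182.6]), 77.9) 0.05855915148596468
 chip [617. -10.  64.] 14
 chip [627.  19.  64.] 14
 chip [646.  62.  65.] 16
 chip [535.  11.  64.] 15
 chip [564.  85.  64.] 17
 red (array([ 562.8, -320.7]), array([ 60.4, 142.7]), 170.5) -0.004492041792932375 0.0811915543621168
 layer 0.003 (array([ 545.4, -322. ]), array([136.2,  61.8]), 12.2) 0.005559882375105336 145
 layer 0.018 (array([ 547.4, -316.3]), array([110.7,  33.5]), 7.9) 0.02628159533119307 120
 layer 0.07 (array([ 545.7, -318.1]), array([68.9, 30.3]), 7.4) 0.08012518518275515 113
 obj (array([ 794. , -412.1]), array([247. ,  16.2]), 82.1) [0.02  0.058] 314
 obj (array([ 547. , -316.4]), array([109.8,  33.5]), 7.9) [0.02  0.058] 237
 obj (array([596.7,  34.3]), array([391.2, 204.3]), 78.6) [0.02  0.058] 1359
 obj (array([630.5,  -3.2]), array([ 38.3, 157.7]), 120.8) [0.055 0.058] 76
 obj (array([595.3, -31.2]), array([25.2, 95.6]), 123.8) [0.056 0.058] 42
 obj (array([673.1,  43.7]), array([18.6, 79.6]), 109.5) [0.055 0.058] 35
 obj (array([690.6,  71.1]), array([21.2, 45.5]), 109.
[... 1509 characters left out ...]
), 15.8) [0.052 0.058] 18
 obj (array([ 569.5, -118.4]), array([ 80. , 151.2]), 168.2) [0.02 0.05] 848
 obj (array([604.1,  65.4]), array([26.1, 11.7]), 80.8) [0.05  0.058] 18
 obj (array([587.5,   9.4]), array([39.4, 15.6]), 70.5) [0.053 0.058] 23
 obj (array([ 553. , -322.1]), array([110.4,  32.1]), 8.0) [0.02  0.058] 221
 obj (array([549.4, 320.6]), array([47.8, 41.5]), 16.4) [0.02  0.057] 149
 obj (array([515.8, -28.3]), array([17.2, 36.7]), 136.9) [0.05  0.058] 19
 obj (array([341.2, 152.5]), array([116.7, 200.1]), 163.6) [0.02  0.039] 273
 obj (array([311.5, 425.5]), array([118.9, 199.8]), 154.6) [0.02  0.039] 355
 obj (array([302.6, 656.3]), array([50.6, 49.2]), 1.2) [0.02  0.058] 240
```

```bash
cat > go.py <<'E'
# usage: go.py x y z yaw (m,deg) -> shares for the move in tool axes
import sys
from h import *
from scipy.spatial.transform import Rotation as Ro
o=get_obs(); t=np.array(list(map(float,sys.argv[1:5])))
R=Ro.from_euler('xyz',o["orientation"],degrees=True); T=Ro.from_euler('xyz',[180,0,t[3]],degrees=True)
d=R.inv().apply(t[:3]-o["tool_pos"])/.2; a=np.degrees((R.inv()*T).as_rotvec())/360
print("shift",d.round(4),"turn",a.round(4),"rows>=",round(max(np.linalg.norm(d)*.2/.0417,np.linalg.norm(a)*360/7.16),1))
E
python3 go.py .55 -.32 .16 98; python3 go.py .421 -.464 .2 98
```

```text
shift [0.7396 1.7863 0.3994] turn [-0.0001 -0.0002  0.049 ] rows>= 9.5
shift [0.37   0.8932 0.1989] turn [-0.0001 -0.0002  0.049 ] rows>= 4.7
```

```bash
python3 -m handwheel '[[[0.37,0.893,0.2],[0,0,0.049]],[[0.37,0.893,0.2],[0,0,0.049]],[[0.37,0.893,0.2],[0,0,0.049]],[[0.37,0.893,0.2],[0,0,0.049]],[[0.37,0.893,0.2],[0,0,0.049]]]' -1; python3 go.py .55 -.32 .16 98
```

```text
clock: 0.52
tool_pos: [0.4222, -0.4621, 0.1996]
orientation: [-180.0, -0.1, 98.0]
force: [0.6, -0.4, 0.1]
opening: 0.0875
shift [0.6147 0.7318 0.1982] turn [-0.0001 -0.0001 -0.    ] rows>= 4.7
```

```bash
python3 -m handwheel '[[[0.61,0.735,0.2],[0,0,0]],[[0.61,0.735,0.2],[0,0,0]],[[0.61,0.735,0.2],[0,0,0]],[[0.61,0.735,0.2],[0,0,0]],[[0.61,0.735,0.2],[0,0,0]]]'; python3 -m handwheel '[[[0,0,0],[0,0,0]]]'; python3 go.py .55 -.32 .055 98
python3 - <<'E'
from h import *
s=snapshot("side"); cv2.imwrite("pics/side1.png",cv2.resize(s["color"][90:250,180:400,::-1],None,fx=3.5,fy=3.5))
E
```

```text
clock: 0.93
tool_pos: [0.5513, -0.3203, 0.1594]
orientation: [-180.0, -0.0, 98.1]
force: [-0.5, 0.0, 0.2]
opening: 0.0873
clock: 1.02
tool_pos: [0.5523, -0.3191, 0.1585]
orientation: [-179.9, -0.1, 98.2]
force: [-0.6, -0.4, -0.4]
opening: 0.0879
shift [-0.0038 -0.0111  0.5175] turn [-0.0003 -0.0002  0.0007] rows>= 2.5
```

View pics/side1.png

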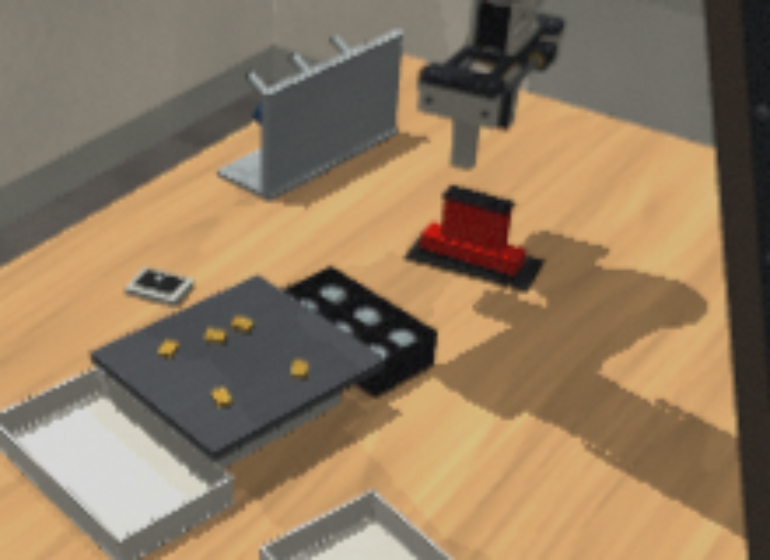

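Side crop: the fingers (465,145) hang centred over the scraper's grip (478,215). The way down is clear, so I'll descend and close.

```bash
python3 -m handwheel '[[[-0.004,-0.005,0.2],[0,0,0]],[[-0.004,-0.01,0.35],[0,0,0]],[[-0.004,-0.01,0.45],[0,0,0]],[[-0.004,-0.01,0.515],[0,0,0]],[[-0.004,-0.01,0.515],[0,0,0]]]'; python3 -m handwheel '[[[0,0,0],[0,0,0]],[[0,0,0],[0,0,0]],[[0,0,0],[0,0,0]],[[0,0,0],[0,0,0]],[[0,0,0],[0,0,0]]]' 1;  python3 -m handwheel '[[[0,0,0],[0,0,0]],[[0,0,0],[0,0,0]],[[0,0,0],[0,0,0]],[[0,0,0],[0,0,0]],[[0,0,0],[0,0,0]]]'
```

```text
clock: 1.48
tool_pos: [0.545, -0.3241, 0.0541]
orientation: [-179.7, -0.2, 97.9]
force: [0.1, -0.1, -0.0]
opening: 0.0876
clock: 1.9
tool_pos: [0.5483, -0.3244, 0.0586]
orientation: [179.9, 0.0, 98.0]
force: [-0.1, 0.3, 0.5]
opening: 0.0603
clock: 2.32
tool_pos: [0.5479, -0.3241, 0.0576]
orientation: [-180.0, -0.0, 98.0]
force: [0.6, 0.2, -0.5]
opening: 0.0264
```

```bash
python3 -m handwheel '[[[0,0,0],[0,0,0]],[[0,0,0],[0,0,0]],[[0,0,0],[0,0,0]],[[0,0,0],[0,0,0]],[[0,0,0],[0,0,0]]]'; python3 -m handwheel '[[[0,0,-0.1],[0,0,0]],[[0,0,-0.25],[0,0,0]],[[0,0,-0.45],[0,0,0]],[[0,0,-0.62],[0,0,0]],[[0,0,-0.62],[0,0,0]]]';python3 -m handwheel '[[[0,0,0],[0,0,0]],[[0,0,0],[0,0,0]],[[0,0,0],[0,0,0]],[[0,0,0],[0,0,0]]]'
python3 - <<'E'
from h import *
s=snapshot("top"); np.savez("pics/t1.npz",**s)
s2=snapshot("side"); np.savez("pics/s1.npz",**s2)
cv2.imwrite("pics/t1.png",cv2.resize(np.vstack([s["color"][110:250,240:440,::-1],s2["color"][70:210,260:460,::-1]]),None,fx=2.1,fy=2.1))
E
python3 go.py .55 -.28 .19 78
```

```text
clock: 2.73
tool_pos: [0.5478, -0.3241, 0.0575]
orientation: [-180.0, -0.0, 98.0]
force: [-0.8, 0.5, -0.4]
opening: 0.024
clock: 3.15
tool_pos: [0.5513, -0.3259, 0.1897]
orientation: [179.4, 0.4, 98.1]
force: [1.4, -1.0, -0.7]
opening: 0.0239
clock: 3.48
tool_pos: [0.547, -0.3239, 0.1798]
orientation: [-179.9, -0.1, 98.0]
force: [0.4, 0.2, -2.4]
opening: 0.0237
shift [ 0.2162  0.0438 -0.0488] turn [-0.0004 -0.0001  0.0556] rows>= 2.8
```

View pics/t1.png

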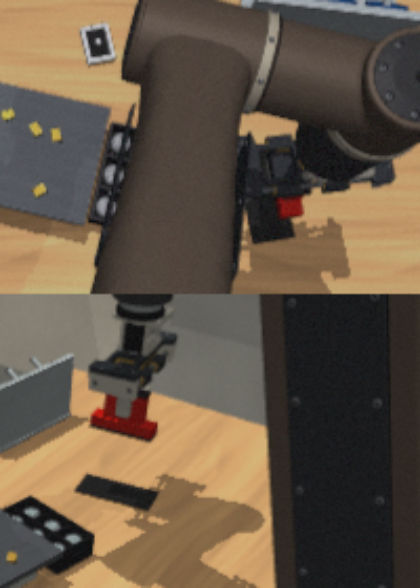

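Bottom (side view): the scraper is held level at (123,415), and the empty pad is visible at (117,490). Next I'll measure the pad and the held scraper.

Run:
```python
from h import *
for n in "ts":
    s=dict(np.load(f"pics/{n}1.npz")); P=cloud(s); X,Y,Z=np.moveaxis(P,-1,0)
    H,S,V=np.moveaxis(cv2.cvtColor(s["color"],cv2.COLOR_RGB2HSV).astype(int),-1,0)
    near=(abs(X-.55)<.12)&(abs(Y+.325)<.12)
    for m in comps(near&(Z<.015)&(V<60),60): print(n,"pad",rect(P[m]),np.median(Z[m]),m.sum())
    for m in comps(near&(Z>.05)&(S>150)&((H<8)|(H>172)),40): print(n,"red",rect(P[m]),Z[m].min(),Z[m].max())
```

```text
t pad (array([ 518.9, -334.5]), array([71.3, 61. ]), 10.6) 0.006458750511631455 361
t red (array([ 508.4, -327.3]), array([24.9, 30.7]), 90.1) 0.12949713199291144 0.1851816967331419
s pad (array([ 544.9, -325.7]), array([134.3,  68.3]), 11.1) 0.004256355151507715 311
s red (array([ 546.7, -318. ]), array([110.5,  35.8]), 12.8) 0.13196867426130474 0.20257263208246795
```

```bash
python3 -m handwheel '[[[0.1,0,-0.01],[0,0,0.015]],[[0.2,0.03,-0.02],[0,0,0.03]],[[0.4,0.03,-0.02],[0,0,0.045]],[[0.55,0.05,-0.02],[0,0,0.0555]],[[0.7,0.05,-0.02],[0,0,0.0555]]]'; python3 -m handwheel '[[[0,0,0],[0,0,0]]]'; python3 go.py .537 -.0365 .165 78
```

```text
clock: 4.0
tool_pos: [0.5381, -0.1828, 0.1849]
orientation: [-179.9, 0.0, 77.8]
force: [-0.2, 0.5, -1.8]
opening: 0.0239
clock: 4.08
tool_pos: [0.5375, -0.1804, 0.1852]
orientation: [-180.0, -0.0, 78.2]
force: [-0.2, 0.2, -1.9]
opening: 0.0235
shift [ 0.7035 -0.15    0.1019] turn [-0.0001 -0.0001  0.0004] rows>= 3.5
```

```bash
python3 -m handwheel '[[[0.15,-0.03,0],[0,0,0]],[[0.32,-0.07,0],[0,0,0]],[[0.5,-0.11,0.05],[0,0,0]],[[0.63,-0.14,0.1],[0,0,0]],[[0.7,-0.15,0.1],[0,0,0]]]'; python3 -m handwheel '[[[0,0,0],[0,0,0]],[[0,0,0],[0,0,0]],[[0,0,0],[0,0,0]]]'; python3 go.py .537 -.0365 .113 78
python3 - <<'E'
from h import *
s=snapshot("side"); np.savez("pics/s2.npz",**s);cv2.imwrite("pics/s2.png",cv2.resize(s["color"][110:250,170:330,::-1],None,fx=4,fy=4))
P=cloud(s);Z=P[...,2]
for m in comps(chipmask(s)&(Z>.05)&(Z<.08),4): print(np.round(P[m].mean(0)*1000))
H,S,V=np.moveaxis(cv2.cvtColor(s["color"],cv2.COLOR_RGB2HSV).astype(int),-1,0)
for m in comps((P[...,0]>.4)&(P[...,1]<.2)&(Z>.06)&(S>150)&((H<8)|(H>172)),40): print("red",rect(P[m]),Z[m].min(),Z[m].max())
E
```

```text
clock: 4.5
tool_pos: [0.5365, -0.0386, 0.1635]
orientation: [-179.8, 0.0, 78.1]
force: [-0.8, 0.2, -1.1]
opening: 0.024
clock: 4.75
tool_pos: [0.538, -0.0413, 0.1654]
orientation: [-180.0, 0.0, 78.1]
force: [-0.4, -0.5, -0.8]
opening: 0.0237
shift [ 0.0228 -0.0096  0.2621] turn [-0.0001  0.      0.0001] rows>= 1.3
[617.  -9.  65.]
[627.  19.  64.]
[645.  63.  65.]
[535.  11.  65.]
[564.  86.  64.]
red (array([545.9, -12.7]), array([100. , 109.5]), 159.0) 0.11592703216868201 0.2199775068016798
```

View pics/s2.png

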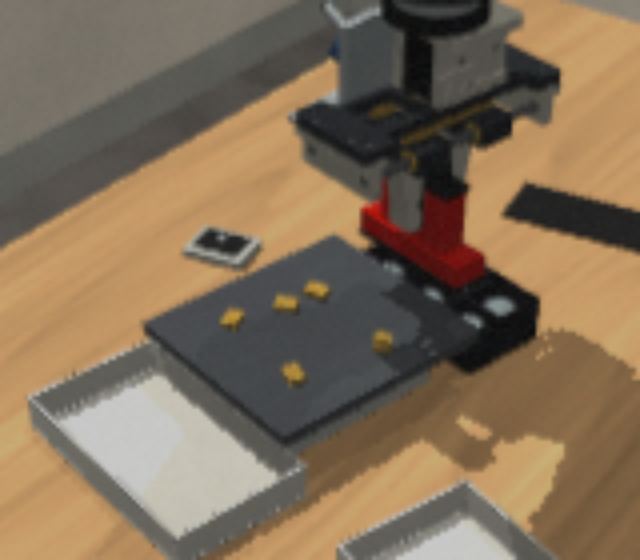

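The scraper hangs behind the near chip (382,342), parallel to the tray edge, and all chips are in place. Lowering.

```bash
python3 -m handwheel '[[[0,0,0.07],[0,0,0]],[[0,0,0.15],[0,0,0]],[[0,0,0.21],[0,0,0]],[[0,0,0.24],[0,0,0]],[[0,0,0.255],[0,0,0]]]'; python3 -m handwheel '[[[0,0,0],[0,0,0]],[[0,0,0],[0,0,0]],[[0,0,0],[0,0,0]],[[0,0,0],[0,0,0]]]'; python3 go.py .5718 .1268 .113 78
python3 - <<'E'
from h import *
s=snapshot("side"); P=cloud(s);Z=P[...,2];X=P[...,0];Y=P[...,1]
H,S,V=np.moveaxis(cv2.cvtColor(s["color"],cv2.COLOR_RGB2HSV).astype(int),-1,0)
for m in comps((X>.4)&(Y<.2)&(Z>.05)&(S>150)&((H<8)|(H>172)),40): print("red z",np.percentile(Z[m],[0,1,5]), rect(P[m&(Z<.095)]))
E
```

```text
clock: 5.22
tool_pos: [0.5375, -0.042, 0.1137]
orientation: [-179.9, 0.0, 78.0]
force: [-0.1, 0.0, -1.5]
opening: 0.0241
clock: 5.55
tool_pos: [0.5383, -0.0409, 0.1153]
orientation: [179.9, -0.0, 78.0]
force: [0.2, 0.2, -0.8]
opening: 0.0237
shift [ 0.855  -0.0102  0.0118] turn [ 0.0002 -0.0001  0.0001] rows>= 4.1
red z [0.06775725 0.06932532 0.07131612] (array([537.6, -39. ]), array([ 34.3, 110.3]), 167.6)
```

```bash
python3 -m handwheel '[[[0,0,0.006],[0,0,0]],[[0,0,0.012],[0,0,0]],[[0,0,0.012],[0,0,0]]]'
python3 -m handwheel '[[[0.02,0,0],[0,0,0]],[[0.05,0,0],[0,0,0]],[[0.09,0,0],[0,0,0]],[[0.13,0,0],[0,0,0]],[[0.17,0,0],[0,0,0]]]'
python3 -m handwheel '[[[0.034,0,0],[0,0,0]],[[0.068,0,0],[0,0,0]],[[0.102,0,0],[0,0,0]],[[0.136,0,0],[0,0,0]],[[0.17,0,0],[0,0,0]]]'
python3 go.py .5718 .1268 .113 78
python3 - <<'E'
from h import *
s=snapshot("side"); cv2.imwrite("pics/s3.png",cv2.resize(s["color"][110:250,170:330,::-1],None,fx=4,fy=4))
E
```

```text
clock: 5.85
tool_pos: [0.5378, -0.0409, 0.112]
orientation: [-180.0, 0.0, 78.0]
force: [0.2, -0.2, -1.7]
opening: 0.0236
clock: 6.27
tool_pos: [0.5453, -0.0066, 0.1122]
orientation: [180.0, -0.0, 78.1]
force: [-0.3, 0.3, -1.6]
opening: 0.0236
clock: 6.68
tool_pos: [0.5521, 0.0263, 0.1121]
orientation: [-180.0, 0.0, 78.0]
force: [-0.1, -0.8, -1.2]
opening: 0.0236
shift [ 0.5121 -0.0078 -0.0043] turn [-0.      0.      0.0001] rows>= 2.5
```

View pics/s3.png

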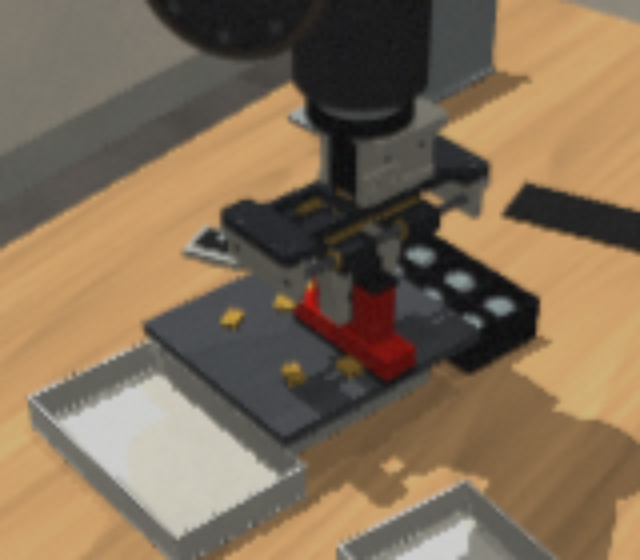

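The near chip (350,365) is riding ahead of the scraper. Continuing the stroke past the edge.

```bash
python3 -m handwheel '[[[0.034,0,0],[0,0,0]],[[0.068,0,0],[0,0,0]],[[0.102,0,0],[0,0,0]],[[0.136,0,0],[0,0,0]],[[0.17,0,0],[0,0,0]]]'
python3 -m handwheel '[[[0.034,0,0],[0,0,0]],[[0.068,0,0],[0,0,0]],[[0.102,0,0],[0,0,0]],[[0.136,0,0],[0,0,0]],[[0.17,0,0],[0,0,0]]]'
python3 -m handwheel '[[[0.034,0,0],[0,0,0]],[[0.068,0,0],[0,0,0]],[[0.102,0,0],[0,0,0]],[[0.136,0,0],[0,0,0]],[[0.17,0,0],[0,0,0]]]'
python3 -m handwheel '[[[0.01,0,0],[0,0,0]],[[0.01,0,0],[0,0,0]],[[0.01,0,0],[0,0,0]]]'
python3 go.py .5718 .1268 .113 78
python3 - <<'E'
from h import *
for n in("top","side"):
    s=snapshot(n);P=cloud(s);Z=P[...,2];X=P[...,0];Y=P[...,1]
    for m in comps(chipmask(s)&(abs(X-.6)<.17)&(abs(Y-.08)<.2)&(Z>-.01)&(Z<.08),4): print(n,np.round(P[m].mean(0)*1000),m.sum())
E
```

```text
clock: 7.15
tool_pos: [0.5592, 0.0595, 0.1122]
orientation: [180.0, -0.0, 78.0]
force: [-0.1, -0.2, -2.4]
opening: 0.0238
clock: 7.57
tool_pos: [0.5662, 0.0927, 0.1121]
orientation: [-180.0, 0.0, 78.0]
force: [-0.5, 0.6, -2.0]
opening: 0.0243
clock: 7.98
tool_pos: [0.5733, 0.1261, 0.1121]
orientation: [-180.0, -0.0, 78.0]
force: [-0.5, -0.7, -1.9]
opening: 0.0237
clock: 8.23
tool_pos: [0.5735, 0.1274, 0.1121]
orientation: [-180.0, 0.0, 78.1]
force: [0.5, -1.4, -0.5]
opening: 0.0236
shift [-0.0045 -0.0076 -0.0047] turn [-0.      0.      0.0001] rows>= 0.0
top [649.  59.  65.] 18
top [629.  18.  67.] 15
top [620. -12.  66.] 18
top [566. 160.  10.] 16
side [612.  -9.  64.] 6
side [567. 160.   8.] 35
```

```bash
python3 -m handwheel '[[[0,0,-0.08],[0,0,0]],[[0,0,-0.17],[0,0,0]],[[0,0,-0.24],[0,0,0]],[[0,0,-0.28],[0,0,0]],[[0,0,-0.28],[0,0,0]]]'
python3 go.py .6155 -.053 .168 78
```

```text
clock: 8.75
tool_pos: [0.5745, 0.1274, 0.1701]
orientation: [179.8, -0.1, 78.0]
force: [-0.3, -0.2, -1.6]
opening: 0.0237
shift [-0.8401  0.3878  0.01  ] turn [ 0.0004 -0.0003  0.0001] rows>= 4.4
```

```bash
python3 -m handwheel '[[[-0.14,0.06,0],[0,0,0]],[[-0.32,0.14,0],[0,0,0]],[[-0.5,0.23,0],[0,0,0]],[[-0.68,0.31,0],[0,0,0]],[[-0.84,0.388,0],[0,0,0]]]'
python3 -m handwheel '[[[0,0,0],[0,0,0]],[[0,0,0],[0,0,0]],[[0,0,0],[0,0,0]],[[0,0,0],[0,0,0]]]'
python3 go.py .6155 -.053 .1122 78
python3 - <<'E'
from h import *
s=snapshot("side"); cv2.imwrite("pics/s4.png",cv2.resize(s["color"][110:250,170:330,::-1],None,fx=4,fy=4))
E
```

```text
clock: 9.17
tool_pos: [0.6141, -0.0552, 0.1671]
orientation: [-179.9, 0.0, 78.0]
force: [0.5, 0.5, -0.3]
opening: 0.024
clock: 9.5
tool_pos: [0.6142, -0.0525, 0.1675]
orientation: [-179.9, 0.0, 78.1]
force: [-0.7, -0.5, -1.3]
opening: 0.0236
shift [-0.0012  0.007   0.2767] turn [-0.0001  0.      0.0002] rows>= 1.3
```

View pics/s4.png

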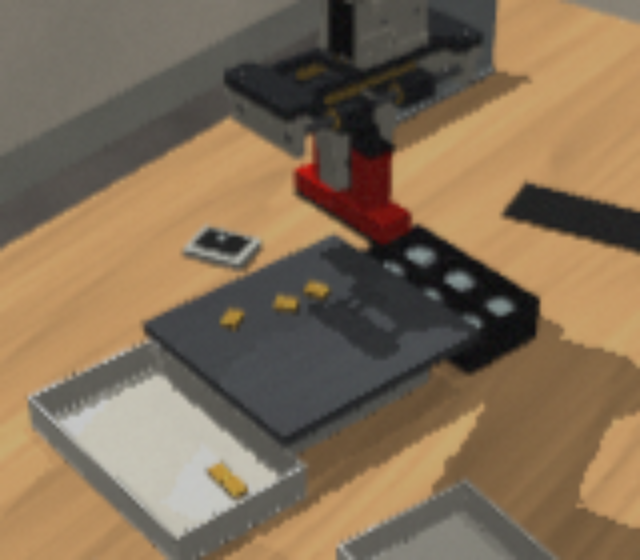

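Two chips lie flat in the tray (226,478). Three remain on the plate at (232,318), (286,302) and (317,290), with the scraper behind them. Now the second stroke.

```bash
python3 -m handwheel '[[[0,0,0.08],[0,0,0]],[[0,0,0.16],[0,0,0]],[[0,0,0.23],[0,0,0]],[[0,0,0.265],[0,0,0]],[[0,0,0.275],[0,0,0]]]'
python3 -m handwheel '[[[0,0,0],[0,0,0]],[[0,0,0],[0,0,0]],[[0,0,0],[0,0,0]]]'
python3 go.py .6505 .1125 .1122 78
```

```text
clock: 9.97
tool_pos: [0.6138, -0.0522, 0.1118]
orientation: [-179.9, 0.0, 78.1]
force: [-1.3, -0.0, -1.2]
opening: 0.0236
clock: 10.22
tool_pos: [0.6153, -0.0529, 0.1142]
orientation: [179.9, -0.0, 78.1]
force: [-0.9, -0.0, -1.1]
opening: 0.0241
shift [0.8453 0.0013 0.0103] turn [ 0.0002 -0.0001  0.0002] rows>= 4.1
```

```bash
python3 -m handwheel '[[[0,0,0.005],[0,0,0]],[[0,0,0.01],[0,0,0]],[[0,0,0.01],[0,0,0]]]'
python3 -m handwheel '[[[0.02,0,0],[0,0,0]],[[0.05,0,0],[0,0,0]],[[0.09,0,0],[0,0,0]],[[0.13,0,0],[0,0,0]],[[0.17,0,0],[0,0,0]]]'
python3 -m handwheel '[[[0.034,0,0],[0,0,0]],[[0.068,0,0],[0,0,0]],[[0.102,0,0],[0,0,0]],[[0.136,0,0],[0,0,0]],[[0.17,0,0],[0,0,0]]]'
python3 -m handwheel '[[[0.034,0,0],[0,0,0]],[[0.068,0,0],[0,0,0]],[[0.102,0,0],[0,0,0]],[[0.136,0,0],[0,0,0]],[[0.17,0,0],[0,0,0]]]'
python3 -m handwheel '[[[0.034,0,0],[0,0,0]],[[0.068,0,0],[0,0,0]],[[0.102,0,0],[0,0,0]],[[0.136,0,0],[0,0,0]],[[0.17,0,0],[0,0,0]]]'
python3 -m handwheel '[[[0.034,0,0],[0,0,0]],[[0.068,0,0],[0,0,0]],[[0.102,0,0],[0,0,0]],[[0.136,0,0],[0,0,0]],[[0.17,0,0],[0,0,0]]]'
python3 -m handwheel '[[[0.005,0,0],[0,0,0]],[[0.005,0,0],[0,0,0]],[[0.005,0,0],[0,0,0]]]'
python3 -m handwheel '[[[0,0,-0.08],[0,0,0]],[[0,0,-0.17],[0,0,0]],[[0,0,-0.25],[0,0,0]],[[0,0,-0.3],[0,0,0]],[[0,0,-0.3],[0,0,0]]]'
python3 go.py .6 -.07 .175 78
python3 - <<'E'
from h import *
for n in("top","side"):
    s=snapshot(n);P=cloud(s);Z=P[...,2];X=P[...,0];Y=P[...,1]
    for m in comps(chipmask(s)&(abs(X-.6)<.17)&(abs(Y-.08)<.2)&(Z>-.01)&(Z<.08),4): print(n,np.round(P[m].mean(0)*1000),m.sum())
cv2.imwrite("pics/s5.png",cv2.resize(s["color"][110:250,170:330,::-1],None,fx=4,fy=4))
E
```

```text
clock: 10.47
tool_pos: [0.6149, -0.0531, 0.1116]
orientation: [180.0, -0.0, 78.0]
force: [-0.2, 0.7, -0.5]
opening: 0.0243
clock: 10.88
tool_pos: [0.6221, -0.0191, 0.1115]
orientation: [180.0, 0.0, 78.1]
force: [-0.4, -2.7, 2.3]
opening: 0.0239
clock: 11.3
tool_pos: [0.629, 0.014, 0.1115]
orientation: [180.0, 0.0, 78.0]
force: [-0.2, -2.9, 5.0]
opening: 0.024
clock: 11.72
tool_pos: [0.6361, 0.0472, 0.1115]
orientation: [180.0, 0.0, 78.0]
force: [-0.6, -2.2, 5.5]
opening: 0.0242
clock: 12.13
tool_pos: [0.643, 0.0804, 0.1115]
orientation: [180.0, 0.0, 78.0]
force: [-1.0, -3.4, 6.4]
opening: 0.0239
clock: 12.55
tool_pos: [0.65, 0.1137, 0.1115]
orientation: [180.0, 0.0, 78.0]
force: [-0.9, -2.9, 6.5]
opening: 0.0237
clock: 12.8
tool_pos: [0.6504, 0.1152, 0.1115]
orientation: [180.0, -0.1, 78.1]
force: [0.2, 0.1, 6.0]
opening: 0.0237
clock: 13.22
tool_pos: [0.6511, 0.1152, 0.1731]
orientation: [179.8, -0.1, 78.1]
force: [0.7, -0.3, -0.8]
opening: 0.0243
shift [-0.9588 -0.0582 -0.012 ] turn [ 0.0004 -0.0004  0.0002] rows>= 4.6
top [582. 156.   9.] 10
top [563. 161.  10.] 12
side [667. 139.   7.] 30
side [648. 116.   7.] 14
side [568. 160.   8.] 30
```

View pics/s5.png

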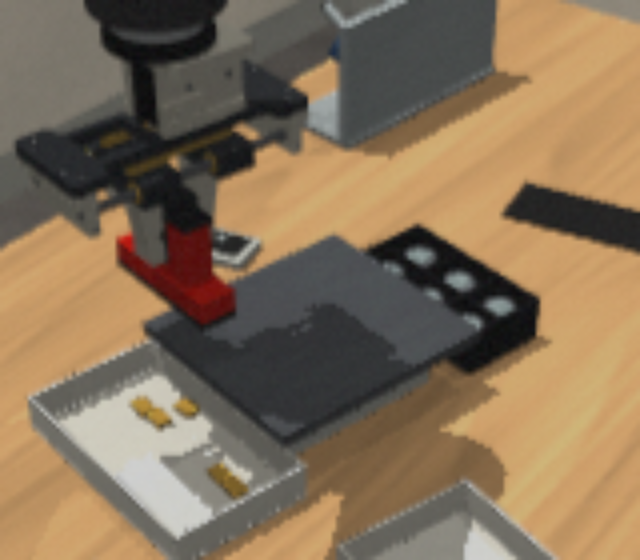

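All five chips are in the tray (142,405), (158,418), (187,408) and (228,480), the last spot holding two, and the plate is bare. Taking the scraper back to the pad.

```bash
python3 -m handwheel '[[[-0.15,0,0],[0,0,0]],[[-0.33,-0.02,0],[0,0,0]],[[-0.52,-0.03,0],[0,0,0]],[[-0.72,-0.05,0],[0,0,0]],[[-0.93,-0.06,0],[0,0,0]]]'
python3 -m handwheel '[[[-0.2,0,0],[0,0,-0.015]],[[-0.4,0,0],[0,0,-0.03]],[[-0.58,0,0],[0,0,-0.045]],[[-0.74,0,0],[0,0,-0.06]],[[-0.84,0,0],[0,0,-0.064]]]'
python3 -m handwheel '[[[0,0,0],[0,0,0]],[[0,0,0],[0,0,0]]]'
python3 go.py .548 -.327 .13 101
```

```text
clock: 13.73
tool_pos: [0.5982, -0.0659, 0.1694]
orientation: [-179.9, 0.0, 78.1]
force: [1.0, -1.0, -1.1]
opening: 0.0236
clock: 14.15
tool_pos: [0.5632, -0.2318, 0.1694]
orientation: [-179.9, -0.1, 101.3]
force: [0.9, -0.2, -1.5]
opening: 0.0239
clock: 14.32
tool_pos: [0.5639, -0.2302, 0.1695]
orientation: [-179.9, -0.1, 100.9]
force: [0.3, -0.2, -1.5]
opening: 0.0239
shift [-0.4604 -0.1692  0.1971] turn [-0.0003 -0.0002 -0.0003] rows>= 2.5
```

```bash
python3 -m handwheel '[[[-0.13,-0.05,0],[0,0,0]],[[-0.28,-0.1,0],[0,0,0]],[[-0.4,-0.15,0.05],[0,0,0]],[[-0.46,-0.17,0.13],[0,0,0]],[[-0.46,-0.17,0.197],[0,0,0]]]'
python3 -m handwheel '[[[0,0,0],[0,0,0]],[[0,0,0],[0,0,0]],[[0,0,0],[0,0,0]],[[0,0,0],[0,0,0]]]'
python3 go.py .548 -.327 .0585 101
python3 - <<'E'
from h import *
s=snapshot("side"); cv2.imwrite("pics/s6.png",cv2.resize(s["color"][70:190,260:400,::-1],None,fx=4,fy=4))
P=cloud(s);Z=P[...,2]
H,S,V=np.moveaxis(cv2.cvtColor(s["color"],cv2.COLOR_RGB2HSV).astype(int),-1,0)
for m in comps((P[...,1]<-.2)&(Z>.05)&(S>150)&((H<8)|(H>172)),40): print("red",rect(P[m&(Z<.112)]),Z[m].min(),Z[m].max())
E
```

```text
clock: 14.73
tool_pos: [0.5489, -0.3273, 0.1301]
orientation: [-180.0, -0.0, 101.0]
force: [0.7, -0.2, -2.9]
opening: 0.0241
clock: 15.07
tool_pos: [0.5503, -0.3254, 0.1327]
orientation: [179.9, 0.0, 101.2]
force: [0.5, 0.2, -1.2]
opening: 0.0236
shift [-0.0051 -0.0134  0.3711] turn [0.0002 0.0001 0.0004] rows>= 1.8
red (array([ 549.2, -317.3]), array([109.6,  34.4]), 11.5) 0.08467454042660698 0.15215190812796453
```

View pics/s6.png

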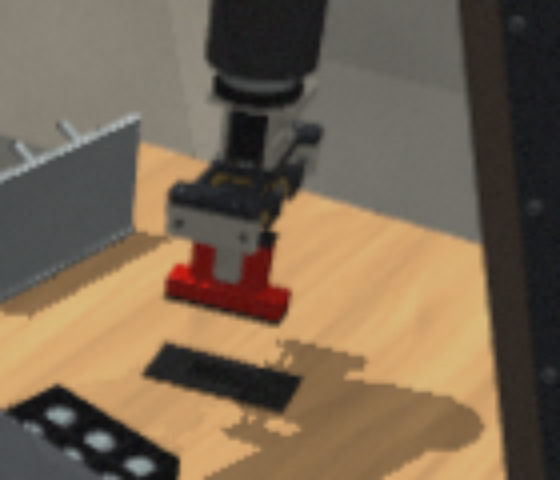

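The scraper (228,290) hangs square above the pad (222,377). Lowering it.

```bash
python3 -m handwheel '[[[0,-0.007,0.08],[0,0,0]],[[-0.005,-0.013,0.17],[0,0,0]],[[-0.005,-0.013,0.26],[0,0,0]],[[-0.005,-0.013,0.32],[0,0,0]],[[-0.005,-0.013,0.34],[0,0,0]]]'
python3 -m handwheel '[[[0,0,0],[0,0,0]],[[0,0,0],[0,0,0]],[[0,0,0],[0,0,0]]]'
python3 go.py .548 -.327 .0575 101
```

```text
clock: 15.53
tool_pos: [0.5464, -0.3269, 0.0623]
orientation: [-179.9, -0.1, 101.1]
force: [0.0, -0.4, -1.6]
opening: 0.0241
clock: 15.78
tool_pos: [0.5479, -0.3278, 0.065]
orientation: [179.9, 0.1, 101.1]
force: [-0.7, -0.1, -1.2]
opening: 0.0237
shift [0.0039 0.0011 0.0375] turn [0.0003 0.0002 0.0003] rows>= 0.2
```

```bash
python3 -m handwheel '[[[0,0,0.01],[0,0,0]],[[0,0,0.02],[0,0,0]],[[0,0,0.03],[0,0,0]],[[0,0,0.036],[0,0,0]],[[0,0,0.036],[0,0,0]]]'
python3 -m handwheel '[[[0,0,0],[0,0,0]],[[0,0,0],[0,0,0]],[[0,0,0],[0,0,0]]]'
```

```text
clock: 16.2
tool_pos: [0.5473, -0.3276, 0.0574]
orientation: [180.0, 0.0, 101.1]
force: [-1.9, 1.8, 5.7]
opening: 0.0238
clock: 16.45
tool_pos: [0.5473, -0.3276, 0.0575]
orientation: [180.0, 0.0, 101.1]
force: [-1.6, 1.9, 5.8]
opening: 0.0236
```

Seated: the upward force is 6 N. Releasing and rising.

```bash
for i in 1; do python3 -m handwheel '[[[0,0,0],[0,0,0]],[[0,0,0],[0,0,0]],[[0,0,0],[0,0,0]],[[0,0,0],[0,0,0]],[[0,0,0],[0,0,0]]]' -1; done
python3 -m handwheel '[[[0,0,0],[0,0,0]],[[0,0,0],[0,0,0]],[[0,0,0],[0,0,0]],[[0,0,0],[0,0,0]],[[0,0,0],[0,0,0]]]'
python3 -m handwheel '[[[0,0,0],[0,0,0]],[[0,0,0],[0,0,0]],[[0,0,0],[0,0,0]],[[0,0,0],[0,0,0]],[[0,0,0],[0,0,0]]]'
python3 -m handwheel '[[[0,0,-0.05],[0,0,0]],[[0,0,-0.15],[0,0,0]],[[0,0,-0.3],[0,0,0]],[[0,0,-0.45],[0,0,0]],[[0,0,-0.6],[0,0,0]]]'
python3 -m handwheel '[[[0,0,-0.1],[0,0,0]],[[0,0,-0.2],[0,0,0]],[[0,0,-0.2],[0,0,0]],[[0,0,-0.2],[0,0,0]],[[0,0,-0.2],[0,0,0]]]'
python3 - <<'E'
from h import *
for n in("side","top"):
    s=snapshot(n);P=cloud(s);Z=P[...,2];X=P[...,0];Y=P[...,1]
    H,S,V=np.moveaxis(cv2.cvtColor(s["color"],cv2.COLOR_RGB2HSV).astype(int),-1,0)
    near=(abs(X-.55)<.12)&(abs(Y+.325)<.1)
    for lo,hi in((.003,.012),(.018,.035),(.07,.09)):
        q=near&(Z>lo)&(Z<hi)&((V<70)|(S>150)&((H<8)|(H>172)))
        for m in comps(q,25): print(n,lo,rect(P[m]),np.median(Z[m]))
    for m in comps(chipmask(s)&(abs(X-.6)<.17)&(abs(Y-.08)<.2)&(Z>-.01)&(Z<.08),4):
        d=np.nanmean(P[m],0)*1000-[626,167,0]; print(n,"chip tray-frame",np.round([.978*d[0]-.208*d[1],.208*d[0]+.978*d[1],d[2]]),m.sum())
    if n=="side": cv2.imwrite("pics/s7.png",cv2.resize(s["color"][70:250,150:400,::-1],None,fx=3.2,fy=3.2))
E
```

```text
clock: 16.87
tool_pos: [0.547, -0.3276, 0.0564]
orientation: [-180.0, -0.0, 101.1]
force: [-0.4, -0.1, -1.3]
opening: 0.0516
clock: 17.28
tool_pos: [0.5471, -0.3276, 0.0565]
orientation: [-180.0, 0.0, 101.1]
force: [1.5, 0.1, 0.4]
opening: 0.0841
clock: 17.7
tool_pos: [0.547, -0.3276, 0.0566]
orientation: [-180.0, -0.0, 101.1]
force: [0.5, -0.3, -0.2]
opening: 0.0877
clock: 18.12
tool_pos: [0.5468, -0.3276, 0.1787]
orientation: [-180.0, 0.0, 101.1]
force: [0.4, -0.3, -0.3]
opening: 0.0879
clock: 18.53
tool_pos: [0.5467, -0.3274, 0.2167]
orientation: [180.0, -0.0, 101.1]
force: [0.6, -0.6, -1.0]
opening: 0.0878
side 0.003 (array([ 543.9, -321.2]), array([137.3,  60.7]), 14.0) 0.0051105181020793524
side 0.018 (array([ 546.4, -322.2]), array([110.7,  35.6]), 13.0) 0.026828146513432127
side 0.07 (array([ 546.3, -322.7]), array([70.8, 31.7]), 8.9) 0.08083224704090992
side chip tray-frame [ 45. -19.   7.] 30
side chip tray-frame [ 31. -45.   7.] 15
side chip tray-frame [-55. -20.   7.] 34
top 0.003 (array([ 512.7, -335. ]), array([60.1, 62.1]), 100.2) 0.006271249146362632
top 0.018 (array([ 519.7, -332.5]), array([43.4, 30. ]), 11.7) 0.0294378992803353
top 0.07 (array([ 525.2, -330.3]), array([19.6, 22.4]), 99.8) 0.08419470861901156
top chip tray-frame [ 50. -22.   8.] 28
top chip tray-frame [-52. -20.   9.] 28
```

View pics/s7.png

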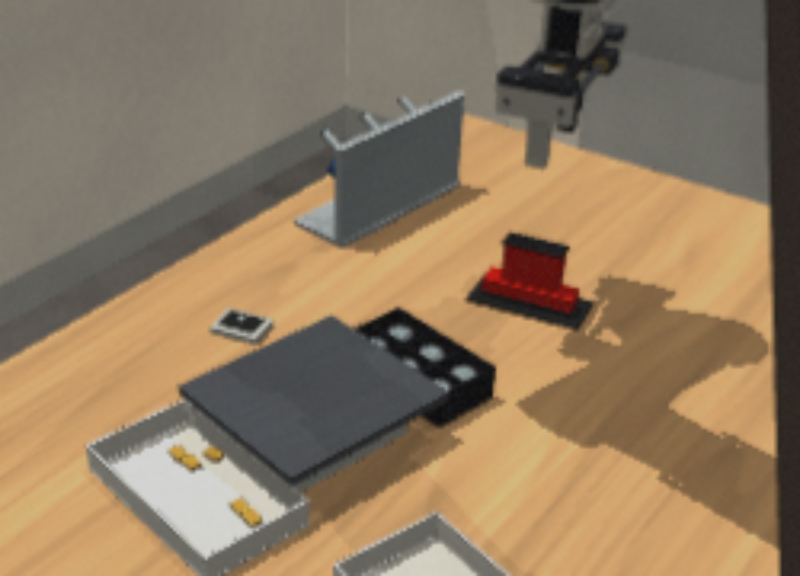

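The scraper stands upright on its pad at (533,280), with the gripper clear above it. All chips are in the tray at (185,458), (213,453) and (246,512), and the plate is empty. Handing in.

```bash
python3 -c "
from plant import *
print(close_job())"
```

```text
the job is handed in; nothing more can be done
None
```

I wiped all five chips off the plate into the catch tray on its left (+y) side in two strokes, two on the first and three on the second. Then I set the scraper back on its pad, let go and handed the job in at about 18.6 s of the 64 s allowed.

**Chips:** The last side image shows five chips flat in the tray, two of those spots being a touching pair, and an empty plate. The chip nearest a tray wall reads 45 mm off the tray's centre line, against the 55 mm limit. The last top view did not show that chip separately, and I did not check why; I took its position from the side view alone.

**Scraper:** In the last side image it stands upright, about 3 mm from the pad's centre and within a few degrees of the pad's length. The gripper is open and about 16 cm above where it let go. The top view showed the scraper and pad only in part, so it could not confirm their centres.

**Other objects:** The caddy and quick plate look unmoved in the images; I did not measure their positions again. The prism was not near any path and was outside the last image.

The two cameras disagreed by about 3–5 mm on positions, so I used averages, which was well within what the job needed.

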